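Stow the spare feed wheel and snap the wire feeder's cover shut

TASK

Close up the wire feeder on the plywood board: lay the loose feed wheel flat in the round recess that fits it, then refit the cover by hooking its two tongues into the slots under the hood and pressing its free end down until it snaps under the spring latch and lies flat. The small wheel stays in its recess, and leave the tape roll and the rollers on the board where they are.

Things in the scene. Friction and masses are not known exactly. Their poses are not given: they have to be found in the camera images.
- wire_feeder: Grey wire feeder, 225 x 128 mm, on four soft rubber mounts: it sinks about 1 mm per N pressed on it (16 mm at most) and rises again. Origin on the board under its middle, x from latch to hood, z up. Open compartment x -74..57, y -58..58 mm, rim z 60; inside, a deck at z 48 with two round recesses. Beyond, a flat landing x 57..81.5 at z 60, then the hood (face x 81.5, top z 88; knob to z 99)
- slot_mouth (a point): Midway between the two slot mouths, on the hood's face at the landing's height (x 81.5, y 0, z 60 mm in the feeder's frame). Slots: 8 mm high (z 60..68), 13.5 mm deep, 34 mm wide each, from 15 to 49 mm either side of the middle. Tongues enter tilted up to about 0.25 rad
- recess_large (a point): Centre of the floor of the large recess (x -37, y 0, z 41 mm in the feeder's frame): 59 mm across, 7 mm below the deck, 19 mm below the rim, empty at the start. The large wheel's origin belongs here
- feeder_cover: Loose aluminium plate 160 (x) x 126 (y) x 5 mm, about 180 g, starts flat on the board, grip up; origin: centre of its underside, z up. Black grip bar on top at the middle: 64 long (x), 14 wide (y), top at z 29 mm. Its front (x 80) has two tongues, y +-32, 26 wide, 4 thick, level with the underside, to x 92. Shut, its frame is the feeder's raised by 60 mm (play 1.5 mm in x, 4 in y)
- cover_tip (a point): Midway between the ends of the cover's two tongues, at its underside (x 92, y 0, z 0 mm in the cover's frame)
- cover_rear (a point): Middle of the cover's free (rear) edge, at its underside (x -80, y 0, z 0 mm in the cover's frame). Hooked, it rests 10 to 20 mm above the rim on the latch; weight does not shut it. Pressed down within 30 mm of this edge it snaps onto the rim at about 6 to 12 N, while the whole feeder sinks: go by force, not height. If not pushed forward against the hood's face it stays up on the latch
- snap_latch (a joint): Steel spring latch at the feeder's near end, 40 mm wide, x -99 to -75, top z 81 mm in the feeder's frame: 0 m at rest, grows as pushed outwards, away from the hood, to 0.010. Its nose overhangs the shut cover's edge by 5 mm, its top is a steep ramp; spring 4.4 N at rest, 220 N/m. Two fixed stops beside it (y +-46, x -86 to -81.5) reach z 65
- large_wheel: Loose black feed wheel, a disc 55 mm across (53 where gripped), 14 mm thick, 60 g, starts flat on the board; origin: centre of its underside. Seated, its top is 5 mm below the rim
- small_wheel: Black feed wheel, 47 mm across, 12 mm thick, in the small recess of the feeder (50 mm across, 7 mm deep, at x 26, y 0), where it stays; origin: centre of its underside
- work_board: Plywood board, 480 x 800 mm (y), 18 mm thick, fixed across a blue tote; origin: centre of its underside. Its top is at world z 0.202 m; the feeder, cover and wheel stand on it
- tape_roll: Roll of black tape, 55 mm across, 19 mm high, near the board's far left corner; leave it alone
- roller_a: Grey grooved roller, 41 mm across, 26 mm high, near the board's far right corner, a second one beside it; leave them alone
- roller_b: The second grey roller, 41 mm across, 26 mm high; leave it alone

How it is judged:
By the outcome, as a careful person would: the job done as asked, in the order asked, and still so for the second after the job is handed in, with the robot touching nothing.
It also fails if it takes over 58 s, if anything falls off the work surface, if the arm or the gripper's body presses on something with over 40 N, if the wrist force passes 120 N, or if a joint passes its speed limit or range.

ROBOT

A 7-joint arm with a two-finger parallel gripper is mounted at the origin on the work surface; the furniture and walls round the work are solid. World frame = base frame: x ahead of the robot, y to its left, z up, the work surface at z = 0. Lengths are in m, angles in rad, forces in N, time in s.
With the tool pointing down it reaches from about 0.425 to 0.875 m from the base axis. Payload 4.7 kg.
Tool frame: the origin (TCP) lies at the very end of the fingers, on their centre line; the grasp point (between the pads) lies 19 mm behind it; z points along the fingers, y is the direction in which the jaws open and shut (so a half turn about z gives the same grasp; the last joint's range is limited). The gripper opens to 87 mm and grips with 3 to 60 N. Pads are 19 mm wide; open, the fingers measure 117 mm over their backs; the gripper's body (75 mm by 190 mm) begins 51 mm behind the grasp point.
Start: joints at [-1.164, 0.321, -0.07, 1.45, 0.023, 1.371, -0.057], TCP at [0.249, 0.601, 0.223] pointing down, gripper open.
Joint ranges: [-2.86, 2.86], [-0.3, 2.09], [-1.38, 1.24], [0.06, 2.45], [-1.56, 4.7], [0.09, 2.05], [-2.69, 2.69]. Speed limits (rad/s): [2.57, 2.57, 3.14, 3.14, 3.14, 3.14, 3.14].

INTERFACE

Orientations are given as a rotation vector (axis times angle).
In Python, from bench import ctrl gives the robot as it stands. The module is installed in compiled form; this text tells all that it offers.
- The arm moves only by the tool move_arm, never from a script. Its arguments are lists of equal length, an entry for each row: "dp": the shift along the tool's x, y, z in units of 30 mm (1.0 is 30 mm), a list of three; "turn": the turn about the tool's z in units of 5 degrees (1.0 is 5 degrees); "jaw": the opening, from -1 (shut) to 1 (fully open). A call has 1 to 5 rows; each row is the pose to reach, as a shift and turn from the pose commanded when the call began, along the tool's axes at that moment; what a row does not reach only later rows make up. A row lasts 1/10 s, in which the tool goes at most 50 mm and 8.59 degrees, less where a joint would pass 70% of its speed; a pose out of reach is approached as far as the arm can. A call with a gripper value outside its range is refused whole. The fingers move at their own pace and stop on an object; "grip_force" is the grip in N (left out, the last holds). Time passes only in rows, so rows that repeat a pose let the fingers close. It gives the time, the measured TCP pose, the force and the opening at its end, in the units of the state.
- ctrl.get_state(): the state, without advancing time (a new reading comes with each control period).
- ctrl.get_image(name): name is "side" or "top" or "wrist"; returns the picture (420x560x3 uint8, red, green, blue); there is no depth.
- ctrl.camera_info(name): a dict with "intrinsics" (3x3 intrinsics, pixels), "dist" ([k1, k2, p1, p2, k3] as OpenCV has them; the pictures are not rectified), "extrinsics" (4x4, takes a point from world to camera coordinates). Camera axes: x right, y up, looking along -z (the intrinsics and any distortion apply to the point x, -y, -z); pixel columns grow to the right and rows downward; lengths in m; the calibration is good to about 2 mm. A picture is of the moment at which its call begins: read the wrist's pose just before it. camera_info takes no time and is no camera call; for the wrist camera it gives the pose at the moment of the call.
- ctrl.close_job(): hands the job in, once; it reports no verdict.
Trained networks look in the newest picture that a camera, given by its name, has taken for a name from the list of things; names that differ only in an ending like _2 or _b are one class to them, and where a whole thing is asked for, a point or a joint stands for the part that bears it (a point fixed in the world has none). Each returns a list of dicts, best first, with "confidence" (0 to 1); they miss things now and then, are a little off and sometimes report something else, mostly with a low value. They report only what shows in the picture. A call takes as long as a camera call.
- ctrl.look_for(camera, target): "rect" ([centre column, centre row, width, height] in pixels, round what is visible of it).
- ctrl.masks_of(camera, target): "region" (420x560 bool, what is visible of it) and "rect" ([centre column, centre row, width, height] in pixels, round what is visible of it).
The state is a dict: "time": time; "joint_positions": joint angles; "qd": joint speeds; "joint_torque": joint torques, N m; "position": TCP position; "tool_rot": TCP orientation; "ft_force": force on the tool from outside, world axes, zero at the start; "torque": the same for the moment, N m; "grip_width": opening from 0.0 (shut) to 1.0 (fully open).
Only numpy, scipy, OpenCV 4.12 (cv2) and the standard library are available. Lean on these libraries where they do the work, as an engineer would, in place of code of your own. Each camera call takes 0.05 s, during which the arm holds its last target. There are 200 camera calls.

## Working session

There is one attempt and no reset: what is moved stays moved. The work goes in short steps, Python scripts to look and compute and a tool call to move; the robot and the scene stay as the last step left them, time stands still between calls to the robot, and variables do not carry over. Pictures are saved under pics/ and viewed, about 8 in all and at most 12, crops included, and the job is handed in when it is done.

Besides the shell and the picture viewer there is one more tool, called after ">>>" by a JSON object that holds its "op" and its "data", one argument or row to a line. move_arm: Moves the arm, as the interface text tells. Its arguments: {"type":"object","properties":{"dp":{"type":"array","items":{"type":"array","items":{"type":"number"}}},"turn":{"type":"array","items":{"type":"number"}},"jaw":{"type":"array","items":{"type":"number"}},"grip_force":{"type":"number"}},"required":["dp","turn","jaw"]}

```bash
mkdir -p pics
cat > h.py <<'E'
import numpy as np, cv2
from bench import ctrl
from scipy.spatial.transform import Rotation as R
def pix(info,P):
    P=np.atleast_2d(np.asarray(P,float));E=np.array(info['extrinsics'])
    c=P@E[:3,:3].T+E[:3,3]; c=c*[1,-1,-1]
    return cv2.projectPoints(c,np.zeros(3),np.zeros(3),np.array(info['intrinsics'],float),np.array(info['dist'],float))[0][:,0]
def ray(info,uv,z):
    uv=np.array(uv,float).reshape(-1,1,2)
    n=cv2.undistortPoints(uv,np.array(info['intrinsics'],float),np.array(info['dist'],float))[:,0]
    d=np.c_[n[:,0],-n[:,1],-np.ones(len(n))];E=np.array(info['extrinsics']);Rm=E[:3,:3]
    o=-Rm.T@E[:3,3];w=d@Rm
    return o+w*((z-o[2])/w[:,2])[:,None]
def snap(n,f):
    info=ctrl.camera_info(n);im=ctrl.get_image(n);cv2.imwrite('pics/'+f,im[:,:,::-1]);return info,im
E
python3 - <<'E'
from h import *
s=ctrl.get_state();print(s['time'],s['position'],s['tool_rot'],s['ft_force'])
a=[]
for n in ['top','side']:
    i,im=snap(n,n+'0.png');a.append(im)
    E=np.array(i['extrinsics']);print(n,-E[:3,:3].T@E[:3,3],E[:3,:3].round(2).tolist(),i['intrinsics'])
    for t in ['wire_feeder','feeder_cover','large_wheel','snap_latch','slot_mouth','recess_large']:
        for d in ctrl.look_for(n,t)[:2]: print(n,t,round(d['confidence'],2),np.round(d['rect'],1),ray(i,d['rect'][:2],.202).round(3))
E
```

```text
0.0 [0.24864846 0.59994947 0.22145009] [-6.13008693e-01 -3.08090063e+00  3.00804615e-03] [ 0.9299125  -0.31351494  0.85223212]
top [ 0.351416   -0.04186799  1.2639711 ] [[-0.02, -1.0, 0.01], [0.99, -0.02, 0.15], [-0.15, 0.01, 0.99]] [[386.62238052   0.         287.44051758]
 [  0.         386.62238052 208.99879971]
 [  0.           0.           1.        ]]
top wire_feeder 0.77 [288.2 197.1  59.9  88.1] [[ 0.55  -0.054  0.202]]
top feeder_cover 0.95 [378.5 239.1  44.7  65.2] [[ 0.428 -0.301  0.202]]
top feeder_cover 0.53 [288.3 227.4 295.  174.4] [[ 0.465 -0.052  0.202]]
top large_wheel 0.75 [200.6 212.8  21.1  18.8] [[0.51  0.191 0.202]]
top snap_latch 0.69 [292.4 234.4  19.8   9.2] [[ 0.446 -0.063  0.202]]
top slot_mouth 0.82 [287.8 197.5  60.3  85.4] [[ 0.549 -0.052  0.202]]
top recess_large 0.74 [289.2 196.9  61.6  85.1] [[ 0.551 -0.056  0.202]]
side [ 0.4838968  -1.15863002  0.90162236] [[1.0, -0.03, 0.03], [-0.01, 0.49, 0.87], [-0.03, -0.87, 0.49]] [[523.08580605   0.         283.54176083]
 [  0.         523.08580605 201.24559056]
 [  0.           0.           1.        ]]
side wire_feeder 0.81 [288.5 214.8  99.2  50.2] [[0.545 0.02  0.202]]
side feeder_cover 0.83 [235.1 291.   80.5  44.7] [[ 0.422 -0.295  0.202]]
side feeder_cover 0.19 [291.1 214.1  99.7  49.1] [[0.552 0.023 0.202]]
side large_wheel 0.52 [274.8 184.1  20.3  10.6] [[0.511 0.194 0.202]]
side snap_latch 0.53 [246.7 208.6   7.   15.3] [[0.434 0.05  0.202]]
side slot_mouth 0.66 [287.2 212.4  92.9  50.3] [[0.542 0.032 0.202]]
side recess_large 0.85 [289.9 211.6  97.7  51.9] [[0.549 0.036 0.202]]
```

View pics/top0.png

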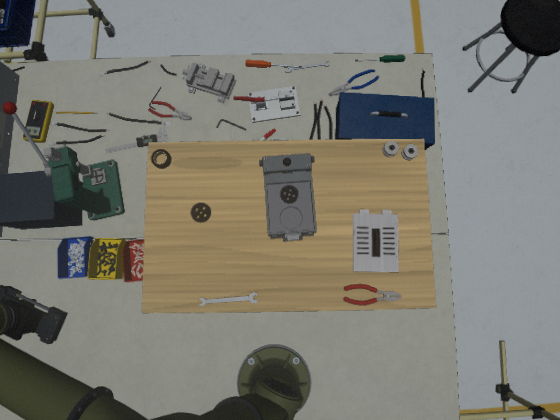

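View pics/side0.png

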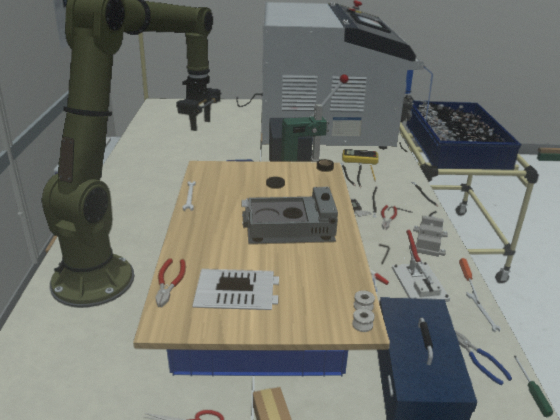

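The top view shows the feeder at about (289,197) with its hood far from the robot. The cover is at (376,240), tongues pointing away, and the wheel is at (201,212). The side view agrees. I'll write a move-planning helper and look at the wheel from the wrist.

```bash
cat >> h.py <<'E'
def plan(p,yaw=None):
    """shift/turn to bring TCP to p with tool y axis (mod pi) along world angle yaw"""
    s=ctrl.get_state();M=R.from_rotvec(s['tool_rot']).as_matrix()
    d=M.T@(np.array(p)-s['position'])/.03;t=0
    if yaw is not None:
        cur=np.arctan2(M[1,1],M[0,1]);t=-((yaw-cur+np.pi/2)%np.pi-np.pi/2)
    print('t %.2f'%s['time'],'pos',np.round(s['position'],4),'yawY %.2f'%np.degrees(np.arctan2(M[1,1],M[0,1])),'F',np.round(s['ft_force'],1),'grip %.3f'%s['grip_width'],'DP',d.round(2),'TURN %.2f'%(np.degrees(t)/5))
E
python3 - <<'E'
from h import *
s=ctrl.get_state();M=R.from_rotvec(s['tool_rot']).as_matrix();print(M.round(3))
i=ctrl.camera_info('wrist');E=np.array(i['extrinsics']);o=-E[:3,:3].T@E[:3,3]
print('cam in tool',M.T@(o-s['position']),'axes',(M.T@E[:3,:3].T).round(2),i['intrinsics'],s['joint_positions'])
plan([.51,.19,.36],np.pi/2)
E
```

```text
[[-0.924  0.383  0.   ]
 [ 0.383  0.924  0.   ]
 [ 0.     0.    -1.   ]]
cam in tool [ 0.08479811  0.00026689 -0.16177946] axes [[ 0.    0.95  0.31]
 [ 1.   -0.    0.  ]
 [ 0.    0.31 -0.95]] [[291.91958026   0.         276.78927986]
 [  0.         291.91958026 209.17172036]
 [  0.           0.           1.        ]] [-1.16388176  0.32093291 -0.07008998  1.45048876  0.02254989  1.37081795
 -0.05691062]
t 0.70 pos [0.2488 0.6005 0.2226] yawY 67.49 F [-0.1 -0.5  0.1] grip 0.997 DP [-13.28  -9.31  -4.58] TURN -4.50
```

>>> {"op": "move_arm", "data": {
  "dp": [
    [0,0,-1.6],
    [0,0,-3.2],
    [-2,-1.4,-4.6],
    [-3.6,-2.5,-4.6],
    [-5,-3.5,-4.6]
  ],
  "turn": [0,0,0,0,0],
  "jaw": [1,1,1,1,1]
}}

```text
time: 1.2
position: [0.3261, 0.48, 0.3591]
tool_rot: [0.611, 3.08, 0.005]
ft_force: [0.4, 0.7, 0.5]
grip_width: 0.999
```

```bash
python3 -c "
from h import *
plan([.50,.15,.36],np.pi/2)"
```

```text
t 1.20 pos [0.3261 0.48   0.3591] yawY 67.58 F [0.4 0.7 0.5] grip 0.999 DP [-9.55 -7.96 -0.05] TURN -4.48
```

>>> {"op": "move_arm", "data": {
  "dp": [
    [-9.5,-8,0],
    [-9.5,-8,0],
    [-9.5,-8,0],
    [-9.5,-8,0],
    [-9.5,-8,0]
  ],
  "turn": [-1.5,-3,-4.5,-4.5,-4.5],
  "jaw": [1,1,1,1,1]
}}

```text
time: 1.7
position: [0.441, 0.2566, 0.3575]
tool_rot: [-0.0, 3.141, 0.001]
ft_force: [0.2, 1.3, 0.2]
grip_width: 0.997
```

```bash
python3 -c "
from h import *
plan([.50,.15,.36],np.pi/2)"
```

```text
t 1.70 pos [0.441  0.2566 0.3575] yawY 90.00 F [0.2 1.3 0.2] grip 0.997 DP [-1.97 -3.55 -0.08] TURN 0.00
```

>>> {"op": "move_arm", "data": {
  "dp": [
    [-1,-4.5,0],
    [-1,-4.5,0],
    [-1,-4.5,0],
    [-1,-4.5,0],
    [-1,-4.5,0]
  ],
  "turn": [0,0,0,0,0],
  "jaw": [1,1,1,1,1]
}}

```text
time: 2.2
position: [0.4705, 0.123, 0.3575]
tool_rot: [0.004, 3.141, 0.002]
ft_force: [0.2, 0.8, 0.7]
grip_width: 0.998
```

Run:
```python
from h import *
s=ctrl.get_state();print(s['position'],np.abs(s['qd']).max())
i,im=snap('wrist','w1.png')
for t,z in [('large_wheel',.216),('wire_feeder',.262),('snap_latch',.283),('small_wheel',.257),('recess_large',.25)]:
    for d in ctrl.masks_of('wrist',t)[:2]:
        v,u=np.nonzero(d['region']);c=[u.mean(),v.mean()]
        print(t,round(d['confidence'],2),np.round(d['rect'],1),np.round(c,1),ray(i,c,z).round(4))
```

```text
[0.47050508 0.12298809 0.35751471] 0.04638449902705749
large_wheel 0.62 [336.3 231.8  51.4  51.1] [335.  230.6] [[0.509 0.188 0.216]]
large_wheel 0.32 [ 1.061e+02  2.630e+02  2.060e+01 -2.000e-01] [103.5 261.6] [[ 0.5471 -0.0771  0.216 ]]
wire_feeder 0.56 [ 95.  258.2 189.9 201.7] [ 96.9 222.3] [[ 0.4815 -0.0453  0.262 ]]
snap_latch 0.65 [ 65.2 179.1  75.7  29.2] [ 61.6 179.7] [[ 0.4365 -0.0531  0.283 ]]
small_wheel 0.59 [107.7 264.1  22.8   1.1] [104.8 261.7] [[ 0.5253 -0.0487  0.257 ]]
recess_large 0.78 [ 96.4 259.3 188.4 197.2] [ 96.5 221.8] [[ 0.4856 -0.0535  0.25  ]]
```

View pics/w1.png

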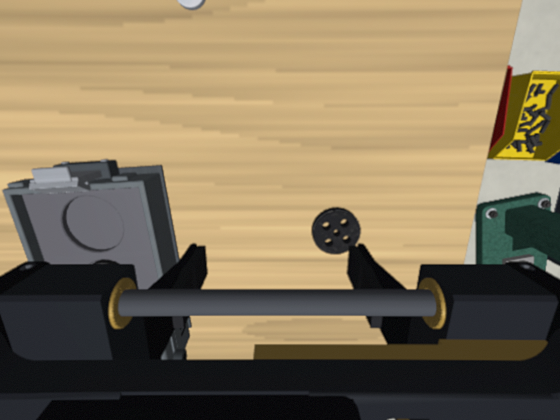

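The wrist view shows the wheel at (336,231) px, which gives (0.509, 0.188). The feeder's latch end is at left (60,180), with the empty large recess at (93,222).

```bash
python3 -c "
from h import *
plan([.509,.188,.21],np.pi/2)"
```

```text
t 2.50 pos [0.4701 0.1249 0.357 ] yawY 90.14 F [ 1.  -1.2  0.5] grip 0.999 DP [-1.3  2.1  4.9] TURN 0.03
```

>>> {"op": "move_arm", "data": {
  "dp": [
    [-1.3,2.1,1],
    [-1.3,2.1,2],
    [-1.3,2.1,3],
    [-1.3,2.1,3.6],
    [-1.3,2.1,3.6]
  ],
  "turn": [0,0,0,0,0],
  "jaw": [1,1,1,1,1]
}}

```text
time: 3.0
position: [0.5075, 0.1868, 0.2458]
tool_rot: [0.003, -3.136, 0.005]
ft_force: [0.0, 1.1, 0.6]
grip_width: 0.999
```

Run:
```python
from h import *
i,im=snap('wrist','w2.png')
for d in ctrl.masks_of('wrist','large_wheel')[:1]:
    v,u=np.nonzero(d['region']);c=[u.mean(),v.mean()]
    print(round(d['confidence'],2),np.round(d['rect'],1),np.round(c,1),ray(i,c,.214).round(4))
plan([.509,.188,.21],np.pi/2)
```

```text
0.63 [283.4 242.1  72.9  74.9] [281.1 241.6] [[0.5097 0.1898 0.214 ]]
t 3.10 pos [0.5095 0.1871 0.2496] yawY 90.04 F [0.6 0.6 0.2] grip 1.001 DP [0.02 0.03 1.32] TURN 0.01
```

View pics/w2.png

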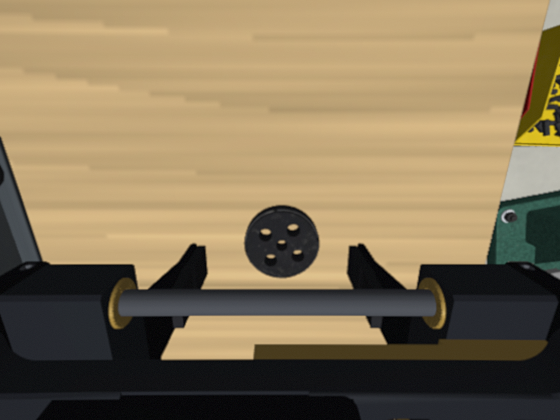

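The wheel is at (282,242) px, centred between the fingers. I'll go down and grip it.

>>> {"op": "move_arm", "data": {
  "dp": [
    [0,0.05,0.8],
    [0,0.05,1.3],
    [0,0.05,1.3],
    [0,0.05,1.3],
    [0,0.05,1.3]
  ],
  "turn": [0,0,0,0,0],
  "jaw": [0.8,0.6,0.1,0,0],
  "grip_force": 15
}}

```text
time: 3.6
position: [0.5101, 0.1882, 0.2115]
tool_rot: [0.0, 3.14, 0.001]
ft_force: [0.4, -0.6, -0.4]
grip_width: 0.632
```

>>> {"op": "move_arm", "data": {
  "dp": [
    [0,0,0],
    [0,0,0],
    [0,0,0],
    [0,0,0]
  ],
  "turn": [0,0,0,0],
  "jaw": [0,0,0,0]
}}

```text
time: 4.0
position: [0.5101, 0.1884, 0.2114]
tool_rot: [0.0, 3.14, 0.002]
ft_force: [-0.5, -1.1, 6.1]
grip_width: 0.576
```

```bash
python3 -c "
from h import *
plan([.46,-.05,.33],np.pi/2)"
```

```text
t 4.00 pos [0.5101 0.1884 0.2114] yawY 89.99 F [-0.5 -1.1  6.1] grip 0.576 DP [ 1.66 -7.94 -3.97] TURN -0.00
```

>>> {"op": "move_arm", "data": {
  "dp": [
    [0,0,-1.5],
    [0,0,-3],
    [0,0,-4.5],
    [0,-1.5,-5.6],
    [0.3,-3,-5.6]
  ],
  "turn": [0,0,0,0,0],
  "jaw": [0,0,0,0,0]
}}

```text
time: 4.5
position: [0.5021, 0.1, 0.3816]
tool_rot: [-0.007, 3.136, 0.002]
ft_force: [1.6, -0.6, -0.1]
grip_width: 0.572
```

```bash
python3 -c "
from h import *
plan([.5,-.05,.38],np.pi/2)"
```

```text
t 4.50 pos [0.5021 0.1    0.3816] yawY 90.26 F [ 1.6 -0.6 -0.1] grip 0.572 DP [ 0.09 -5.    0.04] TURN 0.05
```

>>> {"op": "move_arm", "data": {
  "dp": [
    [0,-1.6,0],
    [0,-3.2,0],
    [0,-5,0],
    [0,-5,0],
    [0,-5,0]
  ],
  "turn": [0,0,0,0,0],
  "jaw": [0,0,0,0,0]
}}

```text
time: 5.0
position: [0.5001, -0.0531, 0.3779]
tool_rot: [-0.007, -3.141, -0.001]
ft_force: [0.5, 0.9, -0.5]
grip_width: 0.575
```

Run:
```python
from h import *
s=ctrl.get_state();print(s['position'],np.abs(s['qd']).max())
i,im=snap('wrist','w3.png');s=ctrl.get_state();np.savez('w3.npz',E=i['extrinsics'],K=i['intrinsics'],D=i['dist'],im=im)
for t,z in [('large_wheel',.38),('wire_feeder',.262),('snap_latch',.283),('small_wheel',.257),('recess_large',.25)]:
    for d in ctrl.masks_of('wrist',t)[:1]:
        v,u=np.nonzero(d['region']);c=[u.mean(),v.mean()]
        print(t,round(d['confidence'],2),np.round(d['rect'],1),np.round(c,1),ray(i,c,z).round(4))
big=cv2.resize(im[60:300,130:430],None,fx=2.6,fy=2.4);cv2.imwrite('pics/w3b.png',big[:,:,::-1])
```

```text
[ 0.50008169 -0.05305204  0.3779006 ] 0.06354444061655647
large_wheel 0.61 [276.4 253.5  80.8  72.2] [276.8 255.6] [[ 0.4965 -0.053   0.38  ]]
wire_feeder 0.86 [269.3 237.4 139.4 209.7] [272.8 214.7] [[ 0.5108 -0.0571  0.262 ]]
snap_latch 0.71 [265.5 142.4  47.6  27.3] [266.7 142.5] [[ 0.4379 -0.0615  0.283 ]]
small_wheel 0.61 [275.7 245.4  44.2   2.6] [283.5 244.3] [[ 0.5457 -0.0462  0.257 ]]
recess_large 0.76 [270.8 237.8 141.6 215.1] [272.7 214.9] [[ 0.5152 -0.0575  0.25  ]]
```

View pics/w3.png

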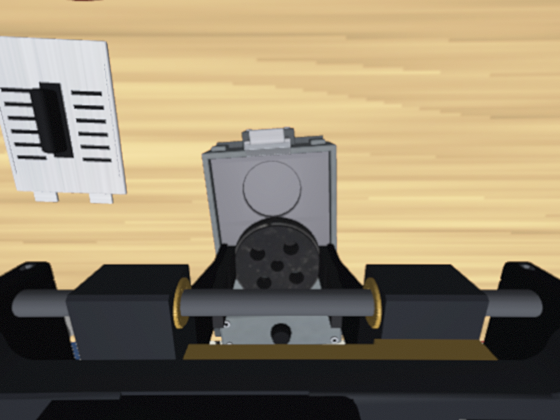

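The feeder is straight ahead, with its latch at (267,138) px and the recess circle at (272,188). The cover is at (62,115) with its tongues at the bottom, and the held wheel is at (277,258). I'll fit the feeder pose by edge alignment.

```bash
cat > fit.py <<'E'
from h import *
from scipy.optimize import minimize
from scipy.ndimage import map_coordinates
th=np.linspace(0,2*np.pi,120)
def seg(a,b,n=40): return np.linspace(a,b,n)
def feeder_model():
    return np.vstack([np.c_[-37+29.5*np.cos(th),29.5*np.sin(th),48+0*th],
     seg([-74,-58,60],[-74,58,60]),seg([-74,-58,60],[20,-58,60]),seg([-74,58,60],[20,58,60]),
     seg([-60,-64,60],[20,-64,60]),seg([-60,64,60],[20,64,60])])/1000
def cover_model():
    return np.vstack([seg([-80,-63,5],[80,-63,5]),seg([-80,63,5],[80,63,5]),seg([-80,-63,5],[-80,63,5]),seg([80,-63,5],[80,63,5]),
     seg([-32,-7,29],[32,-7,29]),seg([-32,7,29],[32,7,29]),seg([-32,-7,29],[-32,7,29])])/1000
def fit(info,im,M,x0,z0,maskfn=None,sig=3):
    g=cv2.GaussianBlur(cv2.cvtColor(im,cv2.COLOR_RGB2GRAY),(3,3),0)
    e=cv2.Canny(g,25,60);dt=np.minimum(cv2.distanceTransform(255-e,cv2.DIST_L2,5),8)
    def P(p):
        c,s=np.cos(p[2]),np.sin(p[2]);X=np.c_[M[:,0]*c-M[:,1]*s+p[0],M[:,0]*s+M[:,1]*c+p[1],M[:,2]+z0]
        return pix(info,X)
    def cost(p):
        q=P(p);ok=(q[:,1]<(maskfn if maskfn else 420))&(q[:,0]>=0)&(q[:,0]<560)&(q[:,1]>=0)
        return np.mean(map_coordinates(dt,[q[ok,1],q[ok,0]],order=1,mode='nearest'))
    best=None
    for dx in (-.01,-.004,.004,.01):
        for dy in (-.006,0,.006):
            for da in (-.05,0,.05):
                r=minimize(cost,np.array(x0)+[dx,dy,da],method='Nelder-Mead',options=dict(initial_simplex=np.array(x0)+[dx,dy,da]+np.array([[0,0,0],[.004,0,0],[0,.004,0],[0,0,.03]])))
                if best is None or r.fun<best.fun: best=r
    return best.x,best.fun,P(best.x)
E
python3 - <<'E'
from fit import *
d=np.load('w3.npz');i=dict(extrinsics=d['E'],intrinsics=d['K'],dist=d['D']);im=d['im']
r=ray(i,[272,188],.25)[0];print('recess',r)
p,f,q=fit(i,im,feeder_model(),[r[0]+.037,r[1],.03],.202,225);print('feeder',p,f)
a=im.copy()
for u,v in q.astype(int):
    if 0<=u<560 and 0<=v<225:a[v,u]=[255,0,0]
c=ray(i,[52,119],.231)[0];print(c)
p,f,q=fit(i,im,cover_model(),[c[0],c[1],.05],.202);print('cover',p,f)
for u,v in q.astype(int):
    if 0<=u<560 and 0<=v<420:a[v,u]=[255,0,0]
cv2.imwrite('pics/fit3.png',cv2.resize(a[20:290,0:400],None,fx=2,fy=2,interpolation=0)[:,:,::-1])
plan([.5,-.05,.33])
for z in (.382,.386):print(ray(i,[277,257],z))
E
```

```text
recess [ 0.48617976 -0.05795167  0.25      ]
feeder [ 0.5259632  -0.05592921  0.05769176] 0.48402056097984314
[ 0.41916054 -0.27854034  0.231     ]
cover [ 0.42251157 -0.28874809 -0.03860955] 1.830245018005371
t 5.30 pos [ 0.5006 -0.0496  0.3778] yawY 90.16 F [-0.1 -0.5 -0.6] grip 0.574 DP [ 0.02 -0.01  1.59] TURN 0.00
[[ 0.49641263 -0.05285703  0.382     ]]
[[ 0.49435929 -0.05284941  0.386     ]]
```

View pics/fit3.png

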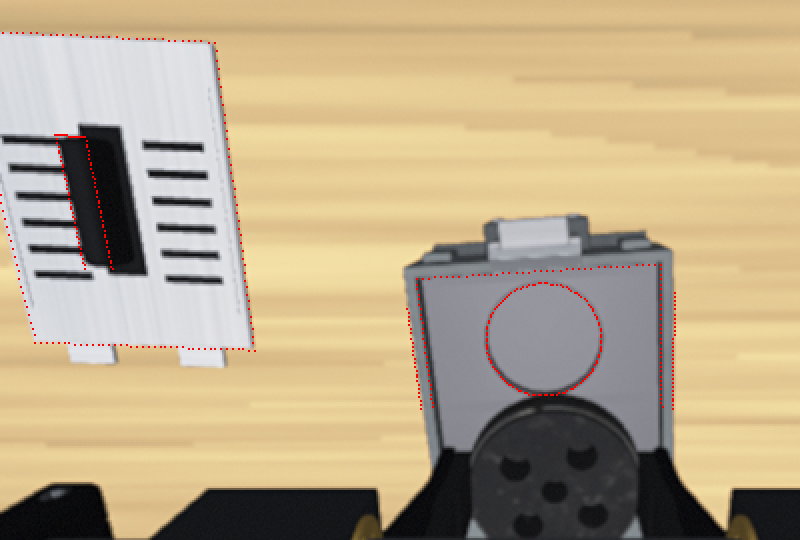

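The feeder fit is tight: origin (0.526, -0.056), yaw 3.3°. The cover pose is only rough, so I'll refine it later. Next I'll hover over the recess.

```bash
python3 -c "
from fit import *
d=np.load('w3.npz');i=dict(extrinsics=d['E'],intrinsics=d['K'],dist=d['D'])
print(ray(i,[277.5,265.5],.3825))
plan([.4891,-.058,.285],np.pi/2+.0577)"
```

```text
[[ 0.50184043 -0.05257281  0.3825    ]]
t 5.30 pos [ 0.5006 -0.0496  0.3778] yawY 90.16 F [-0.1 -0.5 -0.6] grip 0.574 DP [ 0.38 -0.28  3.09] TURN -0.63
```

>>> {"op": "move_arm", "data": {
  "dp": [
    [0.4,-0.28,1],
    [0.4,-0.28,2],
    [0.4,-0.28,3.1],
    [0.4,-0.28,3.1],
    [0.4,-0.28,3.1]
  ],
  "turn": [-0.6,-0.63,-0.63,-0.63,-0.63],
  "jaw": [0,0,0,0,0]
}}

```text
time: 5.8
position: [0.4886, -0.0591, 0.2856]
tool_rot: [0.088, -3.14, 0.0]
ft_force: [-0.6, 0.1, 0.0]
grip_width: 0.577
```

Run:
```python
from fit import *
i,im=snap('wrist','w4.png')
p,f,q=fit(i,im,feeder_model(),[.526,-.056,.0577],.202,225);print('feeder',p,f)
plan([p[0]-.037*np.cos(p[2]),p[1]-.037*np.sin(p[2]),.2535],np.pi/2+p[2])
a=im.copy()
for u,v in q.astype(int):
    if 0<=u<560 and 0<=v<225:a[v,u]=[255,0,0]
# expected: hub and rim of held wheel if centred on TCP
s=ctrl.get_state();c=s['position']+[0,0,.0046]
for u,v in pix(i,c+np.c_[.0275*np.cos(th),.0275*np.sin(th),0*th]).astype(int):a[v,u]=[0,255,0]
cv2.imwrite('pics/fit4.png',cv2.resize(a[60:330,80:480],None,fx=2,fy=2,interpolation=0)[:,:,::-1])
```

```text
feeder [ 0.55423079 -0.06618562 -0.02837582] 5.3326661145547405e-05
t 5.85 pos [ 0.4893 -0.0593  0.2867] yawY 93.20 F [ 0.6 -1.  -0.9] grip 0.577 DP [-0.92 -0.25  1.11] TURN 0.96
  return _methods._mean(a, axis=axis, dtype=dtype,
  ret = ret.dtype.type(ret / rcount)
```

View pics/fit4.png

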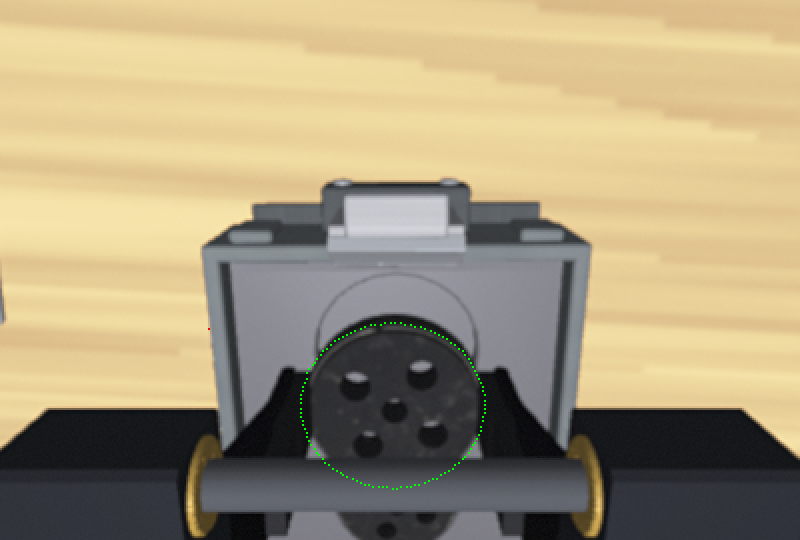

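Run:
```python
from h import *
i=ctrl.camera_info('wrist');c,s=np.cos(.0577),np.sin(.0577)
def W(x,y,z):return [.526+c*x-s*y,-.0559+s*x+c*y,.202+z]
# seen: recess near edge (397,274)/2, inner rim corners (217,262),(575,262), recess sides (316,345),(477,345)
q=pix(i,[W(-.0665,0,.048),W(-.074,-.058,.06),W(-.074,.058,.06)]);print((q-[80,60])*2)
print(ray(i,np.array([[397,274]])/2+[80,60],.25),W(-.0665,0,.048))
e=np.array(W(-.037,0,.041));plan([e[0]-.0007,e[1],.2535],np.pi/2+.0577);print(e)
```

```text
[[397.15709743 273.76378149]
 [220.8414676  261.66644424]
 [574.04401984 261.41908904]]
[[ 0.4597     -0.05978514  0.25      ]] [np.float64(0.4596106681835152), np.float64(-0.05973492124569384), 0.25]
t 5.85 pos [ 0.4893 -0.0593  0.2867] yawY 93.20 F [ 0.6 -1.  -0.9] grip 0.577 DP [0.03 0.04 1.11] TURN -0.02
[ 0.48906157 -0.05803372  0.243     ]
```

>>> {"op": "move_arm", "data": {
  "dp": [
    [0.03,0.03,0.4],
    [0.03,0.03,0.7],
    [0.03,0.03,0.95],
    [0.03,0.03,1.08],
    [0.03,0.03,1.08]
  ],
  "turn": [0,0,0,0,0],
  "jaw": [0,0,0,0,0]
}}

```text
time: 6.35
position: [0.4872, -0.0588, 0.2522]
tool_rot: [0.086, -3.139, -0.0]
ft_force: [-1.2, 0.0, 1.2]
grip_width: 0.577
```

>>> {"op": "move_arm", "data": {
  "dp": [
    [0,0,0],
    [0,0,0],
    [0,0,0],
    [0,0,0]
  ],
  "turn": [0,0,0,0],
  "jaw": [0,0.4,0.5,0.5]
}}

```text
time: 6.75
position: [0.4877, -0.0588, 0.2529]
tool_rot: [-0.086, 3.14, 0.0]
ft_force: [-0.2, -0.3, -0.3]
grip_width: 0.726
```

>>> {"op": "move_arm", "data": {
  "dp": [
    [0,0,-1.0],
    [0,0,-2],
    [0,0,-3],
    [0,0,-4],
    [0,0,-4]
  ],
  "turn": [0,0,0,0,0],
  "jaw": [0.5,0.5,0.5,1,1]
}}

```text
time: 7.25
position: [0.4893, -0.0591, 0.377]
tool_rot: [-0.086, 3.133, 0.001]
ft_force: [0.9, -0.2, -0.3]
grip_width: 0.854
```

Run:
```python
from fit import *
i,im=snap('wrist','w5.png')
for d in ctrl.masks_of('wrist','large_wheel')[:2]: print(round(d['confidence'],2),np.round(d['rect'],1),ray(i,d['rect'][:2],.255))
c,s=np.cos(.0577),np.sin(.0577)
a=im.copy()
for r,z,col in [(.0295,.048,[255,0,0]),(.0275,.055,[0,255,0])]:
    X=np.c_[-.037+r*np.cos(th),r*np.sin(th)]
    for u,v in pix(i,np.c_[.526+c*X[:,0]-s*X[:,1],-.0559+s*X[:,0]+c*X[:,1],.202+z+0*th]).astype(int):a[v,u]=col
cv2.imwrite('pics/fit5.png',cv2.resize(a[100:300,150:400],None,fx=3,fy=3,interpolation=0)[:,:,::-1])
plan([.42,-.26,.38],np.pi/2)
```

```text
0.63 [277.4 200.1  51.8  59.1] [[ 0.48745073 -0.05874891  0.255     ]]
t 7.35 pos [ 0.4878 -0.0589  0.3731] yawY 93.15 F [ 0.6 -0.3 -0.6] grip 0.935 DP [ 2.62 -6.57 -0.24] TURN 0.63
```

View pics/fit5.png

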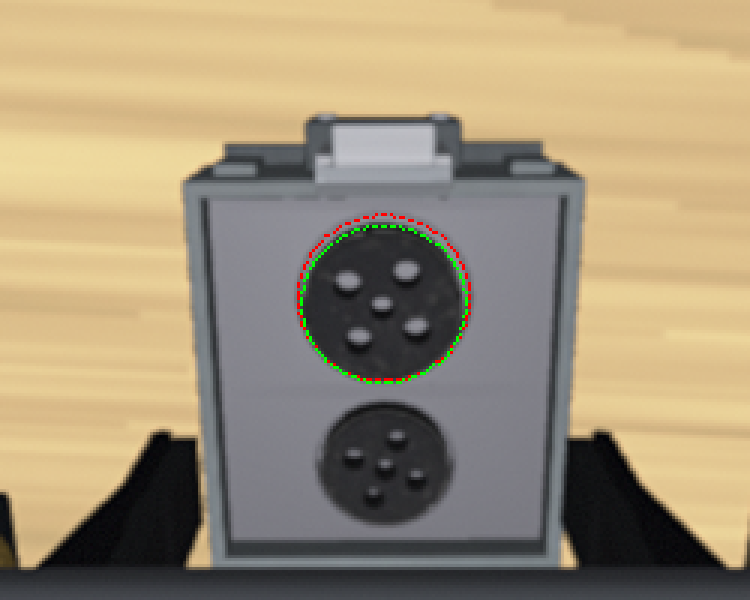

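The wheel lies inside the recess circle and fits the predicted seated outline. The small wheel is at (385,463) in the crop and undisturbed. Now the cover.

>>> {"op": "move_arm", "data": {
  "dp": [
    [0,-1.6,0],
    [0.1,-3.2,0],
    [0.2,-4.8,0],
    [0.3,-6.4,0],
    [0.4,-7.3,0]
  ],
  "turn": [0,0.6,1.1,1.1,1.1],
  "jaw": [0.2,0,0,0,0]
}}

```text
time: 7.85
position: [0.4856, -0.2823, 0.3713]
tool_rot: [-0.072, -3.138, 0.002]
ft_force: [-0.1, -0.4, -0.1]
grip_width: 0.629
```

>>> {"op": "move_arm", "data": {
  "dp": [
    [0,0,0],
    [0,0,0],
    [0,0,0]
  ],
  "turn": [0,0,0],
  "jaw": [0,0,0]
}}

```text
time: 8.15
position: [0.488, -0.2763, 0.3718]
tool_rot: [-0.061, -3.14, -0.002]
ft_force: [0.4, -0.0, 0.2]
grip_width: 0.506
```

Run:
```python
from fit import *
i,im=snap('wrist','w6.png');np.savez('w6.npz',E=i['extrinsics'],K=i['intrinsics'],D=i['dist'],im=im)
p,f,q=fit(i,im,cover_model(),[.4225,-.289,-.04],.202,262);print('cover',p,f)
a=im.copy()
for u,v in q.astype(int):
    if 0<=u<560 and 0<=v<420:a[v,u]=[255,0,0]
cv2.imwrite('pics/fit6.png',cv2.resize(a[20:300,130:500],None,fx=2,fy=2,interpolation=0)[:,:,::-1])
g=[p[0]-.02*np.cos(p[2]),p[1]-.02*np.sin(p[2]),.25]
plan(g,np.pi/2+p[2])
```

```text
cover [ 0.42278821 -0.29013488 -0.04052517] 1.3225044012069702
t 8.20 pos [ 0.4881 -0.2762  0.3721] yawY 87.82 F [0.6 0.5 0.1] grip 0.503 DP [ 2.82 -0.55  4.07] TURN 0.03
```

View pics/fit6.png

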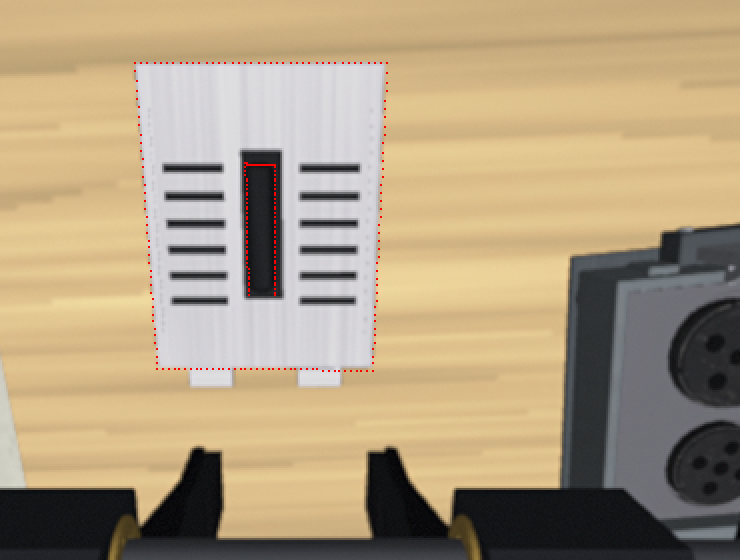

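The fit is good on the plate and bar: cover at (0.4228, -0.2901), yaw -0.0405. I'll grip the rear part of the bar lightly, so the tongues stay down and the plate pivots as I lift.

>>> {"op": "move_arm", "data": {
  "dp": [
    [1.3,-0.3,1],
    [2.6,-0.5,2],
    [2.89,-0.55,3],
    [2.89,-0.55,4.1],
    [2.89,-0.55,4.5]
  ],
  "turn": [0,0,0,0,0],
  "jaw": [0,0,0,0,0]
}}

```text
time: 8.7
position: [0.3992, -0.2887, 0.2351]
tool_rot: [-0.061, -3.139, -0.005]
ft_force: [-0.9, 0.2, 0.0]
grip_width: 0.499
```

>>> {"op": "move_arm", "data": {
  "dp": [
    [0,0,0],
    [0,0,0]
  ],
  "turn": [0,0],
  "jaw": [0,0]
}}

```text
time: 8.9
position: [0.4014, -0.2909, 0.2389]
tool_rot: [0.062, 3.14, -0.001]
ft_force: [0.1, -0.1, 1.2]
grip_width: 0.501
```

Run:
```python
from fit import *
p=[.4228,-.2901,-.0405]
plan([p[0]-.022*np.cos(p[2]),p[1]-.022*np.sin(p[2]),.2115],np.pi/2+p[2])
```

```text
t 8.90 pos [ 0.4014 -0.2909  0.2389] yawY 87.73 F [ 0.1 -0.1  1.2] grip 0.501 DP [0.02 0.06 0.91] TURN 0.01
```

>>> {"op": "move_arm", "data": {
  "dp": [
    [0.02,0.05,0.5],
    [0.02,0.05,0.9],
    [0.02,0.05,0.9],
    [0.02,0.05,0.9],
    [0.02,0.05,0.9]
  ],
  "turn": [0,0,0,0,0],
  "jaw": [0,0,-0.4,-1,-1],
  "grip_force": 3
}}

```text
time: 9.4
position: [0.4002, -0.2899, 0.2115]
tool_rot: [0.065, 3.14, -0.001]
ft_force: [-0.7, -0.5, -0.8]
grip_width: 0.309
```

>>> {"op": "move_arm", "data": {
  "dp": [
    [0,0,0],
    [0,0,0],
    [0,0,0],
    [0,0,0],
    [0,0,0]
  ],
  "turn": [0,0,0,0,0],
  "jaw": [-1,-1,-1,-1,-1]
}}

```text
time: 9.9
position: [0.4, -0.2898, 0.2112]
tool_rot: [0.065, 3.14, -0.0]
ft_force: [-1.2, -0.4, 3.6]
grip_width: 0.159
```

>>> {"op": "move_arm", "data": {
  "dp": [
    [0,0,-0.15],
    [0,0,-0.3],
    [0,0,-0.45],
    [0,0,-0.6],
    [0,0,-0.75]
  ],
  "turn": [0,0,0,0,0],
  "jaw": [-1,-1,-1,-1,-1]
}}

```text
time: 10.4
position: [0.3997, -0.2896, 0.2335]
tool_rot: [0.064, 3.141, 0.0]
ft_force: [-0.5, -0.6, -1.6]
grip_width: 0.161
```

>>> {"op": "move_arm", "data": {
  "dp": [
    [0,0,0],
    [0,0,0],
    [0,0,0]
  ],
  "turn": [0,0,0],
  "jaw": [-1,-1,-1]
}}

```text
time: 10.7
position: [0.3997, -0.2896, 0.2331]
tool_rot: [0.065, 3.141, -0.0]
ft_force: [0.3, -0.5, -0.9]
grip_width: 0.161
```

Run:
```python
from fit import *
plan([.4,-.29,.23])
i,im=snap('wrist','w7.png');np.savez('w7.npz',E=i['extrinsics'],K=i['intrinsics'],D=i['dist'],im=im)
a=im.copy()
c,s=np.cos(-.0405),np.sin(-.0405)
C=np.vstack([seg([-80,-63,5],[80,-63,5],9),seg([-80,63,5],[80,63,5],9),seg([-80,-63,5],[-80,63,5],9)])/1000
for tl,col in [(0,[255,0,0]),(.19,[0,255,0])]:
    # rotate about tongue tip x=.092,z=0 for tilt; for 0 lift 22mm
    X=C.copy()
    if tl: X[:,0]=.092+(C[:,0]-.092)*np.cos(tl)+C[:,2]*np.sin(tl);X[:,2]=-(C[:,0]-.092)*np.sin(tl)+C[:,2]*np.cos(tl)
    else: X[:,2]+=.022
    q=pix(i,np.c_[.4228+c*X[:,0]-s*X[:,1],-.2901+s*X[:,0]+c*X[:,1],.202+X[:,2]])
    for u,v in q.astype(int):
        if 0<=u<560 and 0<=v<420:cv2.circle(a,(int(u),int(v)),1,col,-1)
cv2.imwrite('pics/fit7.png',a[:,:,::-1])
```

```text
t 10.70 pos [ 0.3997 -0.2896  0.2331] yawY 87.64 F [ 0.3 -0.5 -0.9] grip 0.161 DP [-0.01 -0.01  0.1 ] TURN 0.00
```

View pics/fit7.png

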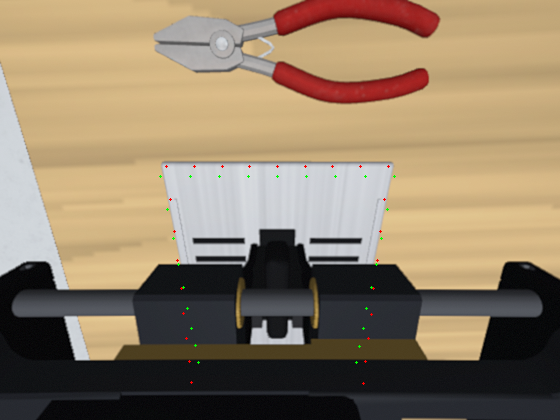

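```bash
cat > tilt.py <<'E'
from fit import *
def coverpts(C,p):   # p: tilt, x,y,yaw of grasp point, cover coords pivot (xg), zg
    tl,x,y,yaw,z,xg,zg=p
    a=C[:,0]-xg;b=C[:,2]-zg
    X=a*np.cos(tl)+b*np.sin(tl);Z=-a*np.sin(tl)+b*np.cos(tl);c,s=np.cos(yaw),np.sin(yaw)
    return np.c_[x+c*X-s*C[:,1],y+s*X+c*C[:,1],z+Z]
C=np.vstack([seg([-80,-63,5],[80,-63,5],120),seg([-80,63,5],[80,63,5],120),seg([-80,-63,5],[-80,63,5],60)])/1000
def tfit(i,im,tcp,yaw0,rmax=258):
    e=cv2.Canny(cv2.GaussianBlur(cv2.cvtColor(im,cv2.COLOR_RGB2GRAY),(3,3),0),25,60)
    dt=np.minimum(cv2.distanceTransform(255-e,cv2.DIST_L2,5),8);out=[]
    def P(q):return pix(i,coverpts(C,[q[0],tcp[0],tcp[1]+q[2],yaw0+q[3],tcp[2]+.019,q[1],.0285]))
    def cost(q):
        w=P(q);v=np.clip(w[:,1],-5,rmax);ok=w[:,1]<rmax
        return np.mean(map_coordinates(dt,[w[ok,1],w[ok,0]],order=1,mode='nearest'))+1e3*(q[2]**2+ q[3]**2)
    for t0 in np.arange(-.05,.35,.05):
        for x0 in (-.027,-.022,-.017):
            q0=np.array([t0,x0,0,0]);r=minimize(cost,q0,method='Nelder-Mead',options=dict(initial_simplex=q0+np.array([[0]*4,[.05,0,0,0],[0,.005,0,0],[0,0,.003,0],[0,0,0,.02]])))
            out.append((r.fun,r.x))
    out.sort(key=lambda o:o[0]);return out[:4]
E
python3 - <<'E'
from tilt import *
d=np.load('w7.npz');i=dict(extrinsics=d['E'],intrinsics=d['K'],dist=d['D'])
s=ctrl.get_state()
for f,x in tfit(i,d['im'],s['position'],-.0405):print(round(f,3),x.round(4))
E
```

```text
0.941 [ 0.064  -0.0208 -0.0003 -0.0053]
0.943 [ 0.0744 -0.0208 -0.0002 -0.0044]
0.943 [ 0.0745 -0.0208 -0.0002 -0.0044]
0.943 [ 0.0744 -0.0208 -0.0002 -0.0044]
```

The tilt is only about 0.07 rad and the cover is held securely. It will get the rest of its tilt as its rear rests on the latch. I'll carry it to hover before the hood.

```bash
python3 -c "
from h import *
plan([.4871,-.0581,.36],np.pi/2+.0577)"
```

```text
t 10.75 pos [ 0.3997 -0.2896  0.2331] yawY 87.64 F [-0.4  0.2 -2.1] grip 0.161 DP [-2.59  7.83 -4.23] TURN -1.13
```

>>> {"op": "move_arm", "data": {
  "dp": [
    [0,0,-0.7],
    [0,0,-1.6],
    [0,0,-2.6],
    [0,0,-3.6],
    [0,0,-4.2]
  ],
  "turn": [0,0,0,0,0],
  "jaw": [-1,-1,-1,-1,-1],
  "grip_force": 6
}}

```text
time: 11.25
position: [0.4001, -0.2898, 0.3612]
tool_rot: [0.064, 3.139, -0.001]
ft_force: [-0.2, -0.9, -2.4]
grip_width: 0.165
```

```bash
python3 -c "
from h import *
plan([.4871,-.0581,.36],np.pi/2+.0577)"
```

```text
t 11.25 pos [ 0.4001 -0.2898  0.3612] yawY 87.65 F [-0.2 -0.9 -2.4] grip 0.165 DP [-2.58  7.84  0.04] TURN -1.13
```

>>> {"op": "move_arm", "data": {
  "dp": [
    [-0.3,0.9,0],
    [-0.65,2,0],
    [-1.05,3.2,0],
    [-1.45,4.4,0],
    [-1.8,5.5,0]
  ],
  "turn": [-0.2,-0.4,-0.6,-0.85,-1.13],
  "jaw": [-1,-1,-1,-1,-1]
}}

```text
time: 11.75
position: [0.4608, -0.1249, 0.3589]
tool_rot: [0.093, -3.14, -0.001]
ft_force: [0.7, 0.8, -2.3]
grip_width: 0.16
```

>>> {"op": "move_arm", "data": {
  "dp": [
    [-0.3,0.9,0],
    [-0.5,1.6,0],
    [-0.65,2,0],
    [-0.75,2.2,0],
    [-0.75,2.2,0]
  ],
  "turn": [0,0,0,0,0],
  "jaw": [-1,-1,-1,-1,-1]
}}

```text
time: 12.25
position: [0.4793, -0.0597, 0.359]
tool_rot: [0.091, -3.14, 0.001]
ft_force: [-0.1, -0.5, -1.6]
grip_width: 0.161
```

Run:
```python
from tilt import *
plan([.4871,-.0581,.30],np.pi/2+.0577)
i,im=snap('wrist','w8.png');s=ctrl.get_state();M=R.from_rotvec(s['tool_rot']).as_matrix();yaw=np.arctan2(M[1,1],M[0,1])%np.pi-np.pi/2
for f,x in tfit(i,im,s['position'],yaw):print(round(f,3),x.round(4))
```

```text
t 12.25 pos [ 0.4793 -0.0597  0.359 ] yawY 93.32 F [-0.1 -0.5 -1.6] grip 0.161 DP [-0.26  0.04  1.96] TURN 0.00
0.812 [ 0.1529 -0.0236  0.0013  0.0028]
0.812 [ 0.1528 -0.0236  0.0013  0.0027]
0.812 [ 0.1529 -0.0236  0.0013  0.0027]
0.812 [ 0.1529 -0.0236  0.0013  0.0028]
```

```bash
cat > side.py <<'E'
from tilt import *
def side(tag):
    i,im=snap('side',tag+'.png');s=ctrl.get_state();M=R.from_rotvec(s['tool_rot']).as_matrix();yaw=np.arctan2(M[1,1],M[0,1])%np.pi-np.pi/2
    ds=ctrl.masks_of('side','feeder_cover')
    print([(round(d['confidence'],2),np.round(d['rect'])) for d in ds[:2]])
    m=ds[0]['region'];us=np.nonzero(m.any(0))[0];us=us[8:-14];lo=np.array([np.nonzero(m[:,u])[0].max() for u in us])
    k=np.polyfit(us,lo,1);r=lo-np.polyval(k,us);ok=abs(r)<2;k=np.polyfit(us[ok],lo[ok],1);print('meas slope %.3f row@%d %.1f'%(k[0],us.mean(),np.polyval(k,us.mean())),us[[0,-1]])
    L=seg([-80,-63,0],[80,-63,0],20)/1000
    for t in np.arange(0,.3,.05):
        q=pix(i,coverpts(L,[t,*s['position'][:2],yaw,s['position'][2]+.019,-.0215,.0285]));kk=np.polyfit(q[:,0],q[:,1],1);print('t %.2f slope %.3f row %.1f ends %s'%(t,kk[0],np.polyval(kk,us.mean()),q[[0,-1]].round(0).tolist()))
E
python3 -c "
from side import *
side('s8')"
```

```text
[(0.68, array([273., 184.,  72.,  39.]))]
meas slope 0.207 row@269 191.2 [244 295]
t 0.00 slope -0.016 row 190.6 ends [[239.0, 191.0], [310.0, 190.0]]
t 0.05 slope 0.028 row 190.8 ends [[238.0, 190.0], [309.0, 192.0]]
t 0.10 slope 0.073 row 191.1 ends [[238.0, 189.0], [308.0, 194.0]]
t 0.15 slope 0.118 row 191.3 ends [[237.0, 188.0], [307.0, 196.0]]
t 0.20 slope 0.163 row 191.7 ends [[237.0, 186.0], [306.0, 198.0]]
t 0.25 slope 0.210 row 192.0 ends [[236.0, 185.0], [305.0, 199.0]]
```

Run:
```python
from tilt import *
im=cv2.imread('pics/s8.png');i=ctrl.camera_info('side');s=ctrl.get_state();print(s['time'],s['position'])
w=cv2.imread('pics/w8.png')[120:300,150:410]
k=7;a=cv2.resize(im[160:225,225:335],None,fx=k,fy=k,interpolation=cv2.INTER_CUBIC)
L=seg([-80,-63,0],[80,-63,0],2)/1000;F=np.array([[80,-63,0],[80,63,0],[92,-32,0],[92,32,0]])/1000
for t,c in [(.15,(0,0,255)),(.22,(0,255,0))]:
    q=pix(i,coverpts(np.vstack([L,F]),[t,*s['position'][:2],.0577,s['position'][2]+.019,-.0215,.0285]));q=((q-[225,160])*k).astype(int)
    cv2.line(a,tuple(map(int,q[0])),tuple(map(int,q[1])),c,1)
    for z in q[2:]:cv2.circle(a,tuple(map(int,z)),4,c,1)
cv2.imwrite('pics/c8.png',a)
```

```text
12.4 [ 0.47893312 -0.06130393  0.35928459]
```

View pics/c8.png

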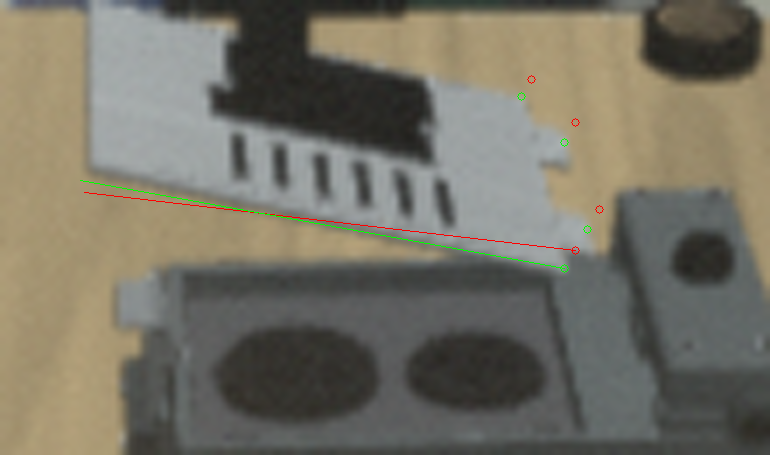

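The tilt is about 0.23 rad, front down, and the tongues are short of the hood. I'll land the tongues on the landing; lowering further will bring the tilt back to about 0.17.

```bash
python3 -c "
from h import *
plan([.4891,-.0580,.306],np.pi/2+.0577)"
```

```text
t 12.40 pos [ 0.4789 -0.0613  0.3593] yawY 93.16 F [ 0.7 -0.7 -1.9] grip 0.160 DP [-0.34  0.09  1.78] TURN -0.03
```

>>> {"op": "move_arm", "data": {
  "dp": [
    [-0.2,0.09,0.4],
    [-0.34,0.09,0.8],
    [-0.34,0.09,1.2],
    [-0.34,0.09,1.6],
    [-0.34,0.09,1.78]
  ],
  "turn": [-0.03,-0.03,-0.03,-0.03,-0.03],
  "jaw": [-1,-1,-1,-1,-1]
}}

```text
time: 12.9
position: [0.4883, -0.0566, 0.3037]
tool_rot: [0.094, -3.137, 0.0]
ft_force: [-0.4, 0.3, -1.6]
grip_width: 0.158
```

```bash
python3 -c "
from side import *
plan([.4891,-.0580,.2905],np.pi/2+.0577)
side('s9');plan([.4891,-.0580,.2905],np.pi/2+.0577)"
```

```text
t 12.90 pos [ 0.4883 -0.0566  0.3037] yawY 93.43 F [-0.4  0.3 -1.6] grip 0.158 DP [-0.03 -0.05  0.44] TURN 0.03
[(0.69, array([276., 201.,  69.,  40.]))]
meas slope 0.216 row@273 211.5 [249 297]
t 0.00 slope -0.021 row 211.0 ends [[243.0, 212.0], [313.0, 210.0]]
t 0.05 slope 0.022 row 211.2 ends [[243.0, 211.0], [312.0, 212.0]]
t 0.10 slope 0.065 row 211.4 ends [[242.0, 209.0], [311.0, 214.0]]
t 0.15 slope 0.109 row 211.7 ends [[242.0, 208.0], [310.0, 216.0]]
t 0.20 slope 0.154 row 212.0 ends [[241.0, 207.0], [309.0, 217.0]]
t 0.25 slope 0.200 row 212.3 ends [[241.0, 206.0], [308.0, 219.0]]
t 13.00 pos [ 0.4885 -0.0565  0.3046] yawY 93.44 F [ 0.9  0.6 -2.4] grip 0.162 DP [-0.02 -0.05  0.47] TURN 0.03
```

Tilt is about 0.25 rad. Lowering slowly while watching the force.

>>> {"op": "move_arm", "data": {
  "dp": [
    [0,-0.03,0.1],
    [0,-0.04,0.2],
    [0,-0.04,0.3],
    [0,-0.04,0.4],
    [0,-0.04,0.4]
  ],
  "turn": [0.03,0.03,0.03,0.03,0.03],
  "jaw": [-1,-1,-1,-1,-1]
}}

```text
time: 13.5
position: [0.4892, -0.0577, 0.2935]
tool_rot: [-0.09, 3.14, -0.0]
ft_force: [0.3, -0.8, -0.4]
grip_width: 0.164
```

```bash
python3 -c "
from side import *
side('s10');plan([.4891,-.0580,.2905],np.pi/2+.0577)"
```

```text
[(0.96, array([277., 204.,  71.,  35.]))]
meas slope 0.139 row@274 215.7 [250 299]
t 0.00 slope -0.021 row 214.9 ends [[244.0, 216.0], [313.0, 214.0]]
t 0.05 slope 0.022 row 215.2 ends [[243.0, 214.0], [312.0, 216.0]]
t 0.10 slope 0.066 row 215.4 ends [[243.0, 213.0], [311.0, 218.0]]
t 0.15 slope 0.110 row 215.7 ends [[242.0, 212.0], [310.0, 220.0]]
t 0.20 slope 0.154 row 216.1 ends [[242.0, 211.0], [309.0, 221.0]]
t 0.25 slope 0.200 row 216.4 ends [[241.0, 210.0], [308.0, 223.0]]
t 13.60 pos [ 0.4893 -0.0577  0.2938] yawY 93.29 F [-0.5  0.3 -1.8] grip 0.163 DP [ 0.01 -0.01  0.11] TURN -0.00
```

>>> {"op": "move_arm", "data": {
  "dp": [
    [-0.15,0,0.04],
    [-0.3,0,0.04],
    [-0.4,0,0.04],
    [-0.5,0,0.04],
    [-0.5,0,0.04]
  ],
  "turn": [0,0,0,0,0],
  "jaw": [-1,-1,-1,-1,-1]
}}

```text
time: 14.1
position: [0.5048, -0.0567, 0.2925]
tool_rot: [-0.09, 3.14, -0.0]
ft_force: [0.6, 0.1, -1.0]
grip_width: 0.162
```

>>> {"op": "move_arm", "data": {
  "dp": [
    [-0.1,0,0],
    [-0.15,0,0],
    [-0.2,0,0],
    [-0.2,0,0]
  ],
  "turn": [0,0,0,0],
  "jaw": [-1,-1,-1,-1]
}}

```text
time: 14.5
position: [0.5097, -0.0567, 0.2924]
tool_rot: [0.09, -3.139, 0.0]
ft_force: [-2.5, -0.3, -0.4]
grip_width: 0.161
```

```bash
python3 -c "
from side import *
side('s11');plan([.4891,-.0580,.2905],np.pi/2+.0577)"
```

```text
[(0.94, array([285., 204.,  67.,  37.]))]
meas slope 0.188 row@281 215.1 [259 304]
t 0.00 slope -0.021 row 215.3 ends [[253.0, 216.0], [321.0, 214.0]]
t 0.05 slope 0.022 row 215.5 ends [[252.0, 215.0], [321.0, 216.0]]
t 0.10 slope 0.066 row 215.7 ends [[252.0, 214.0], [320.0, 218.0]]
t 0.15 slope 0.110 row 215.9 ends [[251.0, 213.0], [319.0, 220.0]]
t 0.20 slope 0.154 row 216.1 ends [[251.0, 211.0], [318.0, 222.0]]
t 0.25 slope 0.200 row 216.4 ends [[250.0, 210.0], [317.0, 223.0]]
t 14.60 pos [ 0.5097 -0.0566  0.2924] yawY 93.29 F [-3.4 -2.1 -1.1] grip 0.162 DP [ 0.69 -0.01  0.07] TURN -0.00
```

>>> {"op": "move_arm", "data": {
  "dp": [
    [0,0,0.1],
    [0,0,0.2],
    [0,0,0.3],
    [0,0,0.3]
  ],
  "turn": [0,0,0,0],
  "jaw": [-1,-1,-1,-1]
}}

```text
time: 15.0
position: [0.5086, -0.0569, 0.2827]
tool_rot: [0.089, -3.137, 0.0]
ft_force: [-6.0, -0.9, 0.0]
grip_width: 0.157
```

```bash
python3 -c "
from side import *
side('s12');plan([.4891,-.0580,.2905],np.pi/2+.0577)"
```

```text
[(0.9, array([283., 208.,  70.,  32.])), (0.53, array([364., 319.,  20.,  20.]))]
meas slope 0.078 row@280 219.1 [257 304]
t 0.00 slope -0.021 row 218.9 ends [[252.0, 219.0], [321.0, 218.0]]
t 0.05 slope 0.022 row 219.0 ends [[252.0, 218.0], [320.0, 220.0]]
t 0.10 slope 0.065 row 219.2 ends [[251.0, 217.0], [319.0, 222.0]]
t 0.15 slope 0.109 row 219.4 ends [[251.0, 216.0], [318.0, 223.0]]
t 0.20 slope 0.153 row 219.6 ends [[250.0, 215.0], [317.0, 225.0]]
t 0.25 slope 0.199 row 219.9 ends [[250.0, 214.0], [316.0, 227.0]]
t 15.10 pos [ 0.5087 -0.0568  0.2829] yawY 93.27 F [-5.6 -1.5 -0.6] grip 0.157 DP [ 0.65 -0.   -0.25] TURN -0.01
```

The plate front is against the hood face and the tongue tips are at landing height inside the slots. The rear is on the latch ramp. I'll release, rise and move back.

>>> {"op": "move_arm", "data": {
  "dp": [
    [0,0,0],
    [0,0,0],
    [0,0,-0.6],
    [0,0,-1.4],
    [0.6,0,-1.6]
  ],
  "turn": [0,0,0,0,0],
  "jaw": [-0.4,-0.3,-0.2,-0.2,-0.2]
}}

```text
time: 15.6
position: [0.4948, -0.057, 0.334]
tool_rot: [-0.091, 3.135, -0.001]
ft_force: [1.4, 1.0, -0.0]
grip_width: 0.391
```

>>> {"op": "move_arm", "data": {
  "dp": [
    [0.7,0,0],
    [0.7,0,0],
    [0.7,0,0],
    [0.7,0,0]
  ],
  "turn": [0,0,0,0],
  "jaw": [-1,-1,-1,-1],
  "grip_force": 20
}}

```text
time: 16.0
position: [0.472, -0.0584, 0.3316]
tool_rot: [-0.091, 3.139, 0.0]
ft_force: [-0.3, 0.2, 0.6]
grip_width: 0.124
```

Run:
```python
from fit import *
i,im=snap('side','s13.png')
i,im=snap('wrist','w13.png')
c,s=np.cos(.0577),np.sin(.0577);x=-.058
plan([.526+c*x,-.0559+s*x,.29],np.pi/2+.0577)
a=cv2.imread('pics/s13.png')[165:255,225:345];a=cv2.resize(a,None,fx=4,fy=4,interpolation=cv2.INTER_CUBIC)
b=cv2.imread('pics/w13.png')[90:310,170:390]
b=cv2.resize(b,(320,320));cv2.imwrite('pics/c13.png',np.hstack([cv2.resize(a,(480,360)),np.vstack([b,np.zeros((40,320,3),np.uint8)])]))
```

```text
t 16.10 pos [ 0.4718 -0.0585  0.3313] yawY 93.31 F [-0.4  0.6  0.7] grip 0.049 DP [ 0.13 -0.02  1.38] TURN 0.00
```

View pics/c13.png

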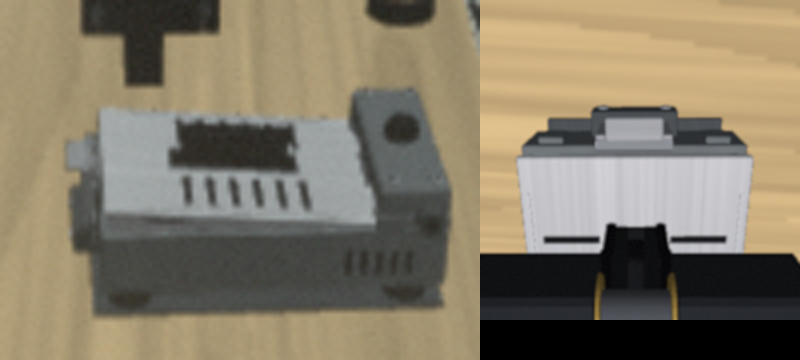

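The cover is hooked under the hood and centred, with its rear slightly up on the latch. First I'll nudge it forward at the bar's rear end with shut fingers, then press near the rear edge.

```bash
python3 -c "
from h import *
c,s=np.cos(.0577),np.sin(.0577);x=-.05
plan([.526+c*x,-.0559+s*x,.289],np.pi/2+.0577)"
```

```text
t 16.10 pos [ 0.4718 -0.0585  0.3313] yawY 93.31 F [-0.4  0.6  0.7] grip 0.049 DP [-0.14 -0.02  1.41] TURN 0.00
```

>>> {"op": "move_arm", "data": {
  "dp": [
    [-0.13,0,0.7],
    [-0.13,0,1.38],
    [-0.23,0,1.38],
    [-0.33,0,1.38],
    [-0.38,0,1.38]
  ],
  "turn": [0,0,0,0,0],
  "jaw": [-1,-1,-1,-1,-1]
}}

```text
time: 16.6
position: [0.4837, -0.058, 0.2912]
tool_rot: [-0.09, 3.139, -0.0]
ft_force: [-0.2, -0.3, 0.5]
grip_width: 0.005
```

>>> {"op": "move_arm", "data": {
  "dp": [
    [-0.1,0,0],
    [-0.15,0,0],
    [-0.2,0,0]
  ],
  "turn": [0,0,0],
  "jaw": [-1,-1,-1]
}}

```text
time: 16.9
position: [0.4857, -0.058, 0.2899]
tool_rot: [0.089, -3.133, -0.001]
ft_force: [-11.3, -0.6, 2.2]
grip_width: 0.008
```

It is firmly against the hood. Now I'll back off and press down near the rear edge, by force.

>>> {"op": "move_arm", "data": {
  "dp": [
    [0.3,0,-0.1],
    [0.7,0,-0.1],
    [0.7,0,0.1],
    [0.7,0,0.3],
    [0.7,0,0.35]
  ],
  "turn": [0,0,0,0,0],
  "jaw": [-1,-1,-1,-1,-1]
}}

```text
time: 17.4
position: [0.4674, -0.0588, 0.2788]
tool_rot: [0.091, -3.14, -0.0]
ft_force: [0.1, -0.6, -0.2]
grip_width: 0.004
```

```bash
python3 -c "
from h import *
plan([.466,-.0593,.27],np.pi/2+.0577)"
```

```text
t 17.40 pos [ 0.4674 -0.0588  0.2788] yawY 93.31 F [ 0.1 -0.6 -0.2] grip 0.004 DP [ 0.05 -0.01  0.29] TURN 0.00
```

Pressing in 2 mm steps with a slight forward bias.

>>> {"op": "move_arm", "data": {
  "dp": [
    [0,0,0.07],
    [0,0,0.14],
    [-0.03,0,0.2],
    [-0.05,0,0.26],
    [-0.06,0,0.33]
  ],
  "turn": [0,0,0,0,0],
  "jaw": [-1,-1,-1,-1,-1]
}}

```text
time: 17.9
position: [0.4693, -0.0589, 0.2704]
tool_rot: [0.09, -3.14, -0.0]
ft_force: [-3.4, -0.7, 6.7]
grip_width: 0.004
```

>>> {"op": "move_arm", "data": {
  "dp": [
    [0,0,0.07],
    [0,0,0.13]
  ],
  "turn": [0,0],
  "jaw": [-1,-1]
}}

```text
time: 18.1
position: [0.4691, -0.059, 0.2666]
tool_rot: [0.09, -3.14, -0.0]
ft_force: [-4.2, 0.0, 7.6]
grip_width: 0.006
```

>>> {"op": "move_arm", "data": {
  "dp": [
    [0,0,0.07],
    [0,0,0.13]
  ],
  "turn": [0,0],
  "jaw": [-1,-1]
}}

```text
time: 18.3
position: [0.4692, -0.059, 0.2629]
tool_rot: [0.09, -3.14, -0.0]
ft_force: [-2.8, -0.4, 4.6]
grip_width: 0.005
```

>>> {"op": "move_arm", "data": {
  "dp": [
    [0,0,0.07],
    [0,0,0.13]
  ],
  "turn": [0,0],
  "jaw": [-1,-1]
}}

```text
time: 18.5
position: [0.47, -0.0589, 0.2591]
tool_rot: [-0.09, 3.139, 0.0]
ft_force: [-3.9, 1.0, 7.2]
grip_width: 0.008
```

>>> {"op": "move_arm", "data": {
  "dp": [
    [0,0,0.07],
    [0,0,0.13]
  ],
  "turn": [0,0],
  "jaw": [-1,-1]
}}

```text
time: 18.7
position: [0.47, -0.0589, 0.2557]
tool_rot: [-0.09, 3.139, 0.0]
ft_force: [-3.7, 0.7, 12.4]
grip_width: 0.005
```

The force dropped from 7.6 to 4.6 N, and afterwards it rose as plain sinking at 1 mm/N, so it appears to have snapped. I'll rise and check.

>>> {"op": "move_arm", "data": {
  "dp": [
    [0,0,-0.3],
    [0,0,-0.7],
    [0,0,-1.5],
    [0,0,-3],
    [0,0,-4]
  ],
  "turn": [0,0,0,0,0],
  "jaw": [-1,-1,-1,-1,-1]
}}

```text
time: 19.2
position: [0.47, -0.0589, 0.3772]
tool_rot: [-0.09, 3.137, 0.0]
ft_force: [0.2, -0.5, -0.1]
grip_width: 0.004
```

>>> {"op": "move_arm", "data": {
  "dp": [
    [1.2,0,0],
    [1.2,0,0],
    [1.2,0,0],
    [1.2,0,0]
  ],
  "turn": [0,0,0,0],
  "jaw": [-1,-1,-1,-1]
}}

```text
time: 19.6
position: [0.434, -0.0607, 0.3741]
tool_rot: [-0.091, 3.14, 0.0]
ft_force: [0.1, 1.3, -0.1]
grip_width: 0.004
```

Run:
```python
from tilt import *
s=ctrl.get_state();print(s['time'],s['position'],s['ft_force'].round(1))
c,sn=np.cos(.0577),np.sin(.0577)
def W(P):P=np.asarray(P);return np.c_[.526+c*P[:,0]-sn*P[:,1],-.0559+sn*P[:,0]+c*P[:,1],.202+P[:,2]]
M=cover_model();M[:,2]+=.06
def cfit(n,f):
    i,im=snap(n,f)
    e=cv2.Canny(cv2.GaussianBlur(cv2.cvtColor(im,cv2.COLOR_RGB2GRAY),(3,3),0),25,60);dt=np.minimum(cv2.distanceTransform(255-e,cv2.DIST_L2,5),8)
    rear=seg([-80,-62,5],[-80,62,5],80)/1000; rear=rear[abs(rear[:,1])>.024]
    near=seg([-75,-63,5],[75,-63,5],80)/1000
    L=np.vstack([rear,near]) if n=='side' else np.vstack([rear,seg([-75,-63,5],[-30,-63,5],40)/1000,seg([-75,63,5],[-30,63,5],40)/1000])
    for h in (0,.004,.008,.012,.016,.02):   # rear raised by h
        res=[]
        for dx in np.arange(-.003,.0031,.001):
            for dy in np.arange(-.004,.0041,.001):
                X=L.copy();X[:,2]+=.06+h*(.092-L[:,0])/.172;X[:,0]+=dx;X[:,1]+=dy;q=pix(i,W(X));res.append((map_coordinates(dt,[q[:,1],q[:,0]],order=1,mode='nearest').mean(),round(dx,3),round(dy,3)))
        print(n,h,min(res))
cfit('side','s14.png');cfit('wrist','w14.png')
for n in ('side','wrist'):
    for t in ('feeder_cover','snap_latch'):
        for d in ctrl.masks_of(n,t)[:1]:print(n,t,round(d['confidence'],2),np.round(d['rect'],1))
```

```text
19.6 [ 0.43395152 -0.06068013  0.37406466] [ 0.1  1.3 -0.1]
side 0 (np.float32(0.33251604), np.float64(0.0), np.float64(-0.003))
side 0.004 (np.float32(0.5655938), np.float64(0.0), np.float64(-0.004))
side 0.008 (np.float32(1.0752294), np.float64(-0.001), np.float64(-0.004))
side 0.012 (np.float32(1.4774656), np.float64(-0.001), np.float64(-0.004))
side 0.016 (np.float32(1.6498537), np.float64(0.002), np.float64(-0.004))
side 0.02 (np.float32(1.8484241), np.float64(0.002), np.float64(-0.004))
wrist 0 (np.float32(0.7975292), np.float64(0.001), np.float64(-0.002))
wrist 0.004 (np.float32(1.1595381), np.float64(-0.001), np.float64(-0.001))
wrist 0.008 (np.float32(1.3917122), np.float64(-0.002), np.float64(-0.001))
wrist 0.012 (np.float32(1.8445868), np.float64(-0.003), np.float64(-0.002))
wrist 0.016 (np.float32(2.6575825), np.float64(-0.003), np.float64(-0.002))
wrist 0.02 (np.float32(3.3095877), np.float64(-0.003), np.float64(0.004))
side feeder_cover 0.84 [285.9 210.8  66.7  30.1]
wrist feeder_cover 0.74 [276.4 284.1 125.  128.1]
wrist snap_latch 0.64 [274.4 212.6  43.9  23.2]
```

Both cameras fit the cover lying flat (rear raised 0) best. With the snap signature in the force, the job is done, so I'm handing it in.

```bash
python3 -c "
from h import *
print(ctrl.close_job())"
```

```text
the job is handed in; nothing more can be done
None
```

I placed the feed wheel in the large recess, hooked the cover's tongues under the hood and pressed the rear down until it snapped. I handed the job in at about 20 s of the 58 s allowed, and no verdict was reported.

- **Wheel:** after release, a wrist picture showed it inside the recess and matching the predicted seated outline. The small wheel was still in its recess.
- **Cover hooked:** with the rear still up, a side picture showed the front edge under the hood. Pushing the bar forward met 11 N, so the cover was against the hood face.
- **Snap:** the pressing force rose to 7.6 N, dropped to 4.6 N, then climbed at about 1 mm of sinking per N.
- **Final check:** fits to both side and wrist pictures were best with the cover flat and about 2–3 mm off centre in y, within the 4 mm play. This was by numbers only, since my picture views were used up.
- **Disagreement:** on the way, the two cameras differed on the carried cover's tilt (0.15 rad from the wrist, 0.25 from the side). A side crop supported the side view, so I used that.
- **Not checked:** I did not check the tape roll and rollers again at the end. The arm did not go near them.

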